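# Eject the spirit level and level the bench stand with its sprung foot

## Task

Push the black tab of the holder to slide the small spirit level out of its sleeve, take it and lay it lengthwise on the bare part of the wooden board of the levelling stand, and let go of it. Then grip the round foot knob, press it fully down against its spring and, keeping it pressed, turn it until the bubble stands centred between its two lines. Finish while still gripping the knob and holding it fully down with the bubble centred, so that someone can tighten the lock; do not disturb the other things on the bench.

Things in the scene. Friction and masses are not known exactly. Their poses are not given: they have to be found in the camera images.
- holder: Grey steel sleeve on a dark floor plate, fixed to the bench, 62 (x) x 260 (y) x 40 mm. Origin: centre of the underside. The floor plate is 4 mm thick; the sleeve (40 mm wide, roof top at z = 40 mm, with an open 15 mm slot along its roof) covers y = -5 to +124 mm and is open at its -y end; the level comes out there, towards -y, onto the bare floor plate, which has no side walls.
- ejector_tab (a point): Centre of the black upright tab of the ejector slide above the slot of the sleeve roof: 26 (x) x 10 (y) x 33 mm, spanning 16.5 mm above and below this point (z = 43 to 76 mm over the bench). At rest at holder y = +102 mm. Push it on its +y face towards the holder's -y.
- ejector (a joint): Travel of the ejector slide towards the holder's -y, m: 0 at rest, 0.075 at the stop. A spring returns it (2 N at rest, 4 N at the stop). The slide pushes the end of the level in front of it; pushed to the stop, about 77 mm of the level's 100 mm stands out of the sleeve, the rest must be drawn out level along -y by 25 mm or more before it can be lifted.
- level: Pocket spirit level, aluminium, 28 (x) x 100 (y) x 30 (z) mm, 0.13 to 0.22 kg, vial on top along its length. Origin: centre of the underside. At the start it lies inside the sleeve, its y axis along the holder's y axis. Grip it across its 28 mm width.
- bubble (a joint): Position of the bubble's centre along the level's own y axis from the middle between the two black lines, m, -0.014 to 0.014. It moves towards the higher end, 9 mm for each degree of tilt, and needs about 1.5 s to settle. The lines are 18 mm apart, the bubble 14 mm long.
- stand: Levelling stand fixed to the bench: dark base plate 110 (x) x 290 (y) x 6 mm. Origin: centre of the underside. The board is hinged about the stand's x axis at stand y = +120 mm; the screw foot with its knob stands at stand y = -100 mm.
- board: The plywood board, 92 (x) x 262 (y) x 12 mm. Origin on its hinge axis; the board reaches from board y = +10 to -252 mm; its top face lies 13 mm over the origin, about 45 mm above the bench. The knob's screw passes through it at board y = -220 mm.
- seat (a point): Point on the top face of the board, 50 mm to the hinge side of the stand's middle (150 mm from the knob): the middle of the level's underside belongs within about 40 mm of here along the board's y and 25 mm across, the level's y axis along the board's y axis (either way round).
- knob: Round black knurled knob of the foot, 40 mm diameter, 26 mm high, z axis upward. Origin on its axis, 94 mm below its top face; the knob fills z = 68 to 94 mm over its origin. It can be turned either way by at least 0.9 rad from its start; a turn of 0.6 to 1.5 rad clockwise seen from above levels the pressed board. Clockwise raises the board's knob end by 4 mm per radian (1.04 degrees per radian); turning leaves the knob at its height. Turning takes about 0.1 Nm.
- knob_top (a point): Centre of the knob's top face.
- foot (a joint): How far the sprung foot is pressed down, as the small angle (rad) about the board's hinge through which knob, screw and board together go down: 0 free, 0.0273 (= 6 mm at the knob) against the stop. A spring pushes back, about 5 N at first and 8 N at the stop, at the knob.
- tape_measure: Tape measure, 37 x 83 x 68 mm, a bystander. Origin: centre of the underside.
- hex_bolt: Hex bolt, 22 x 62 x 19 mm, a bystander. Origin: centre of the underside.
- screw_jar: Jar of screws, 62 mm diameter, 93 mm high, a bystander at the back. Origin: centre of the underside.
- small_tin: Small closed paint tin, 66 mm diameter, 85 mm high, a bystander at the back. Origin: centre of the underside.

How it is judged:
By the outcome, as a careful person would: the job done as asked, in the order asked, and still so for the second after the job is handed in, while the arm keeps its last pose, push and grip.
It also fails if it takes over 72 s, if anything falls off the work surface, if the arm or the gripper's body presses on something with over 40 N, if the wrist force passes 120 N, or if a joint passes its speed limit or range.

## Robot

A 6-joint arm with a two-finger parallel gripper is mounted at the origin on a cart in front of the work surface, level with it; the furniture and walls round the work are solid. World frame = base frame: x ahead of the robot, y to its left, z up, the work surface at z = 0. Lengths are in m, angles in rad, forces in N, time in s.
With the tool pointing down it reaches from about 0.3 to 0.775 m from the base axis. Payload 14.6 kg.
Tool frame: the origin (TCP) lies at the centre of the arm's flange, where the gripper is bolted on; the fingertips stand 173 mm ahead of it and the grasp point (between the pads) lies 155 mm ahead of it (tips_ahead is the distance from the TCP to the fingertips, in m); z points along the fingers, y is the line along which they close (so a half turn about z gives the same grasp; the last joint's range is limited). The gripper opens to 85 mm and grips with 20 to 120 N. Pads are 22 mm wide; open, the fingers measure 114 mm over their backs; the gripper's body (76 mm by 85 mm) begins 54 mm behind the grasp point. The pads swing forward as they close: fully open they stand 13 mm farther back than shut.
Start: joints at [-0.067, 0.3, 1.521, -0, 1.321, -0.067], TCP at [0.55, -0, 0.405] pointing down, gripper open.
Joint ranges: [-3.03, 3.03], [-0.79, 2.21], [0.23, 2.52], [-1.04, 4.18], [0, 3.07], [-2.55, 2.55]. Speed limits (rad/s): [2.22, 2.22, 2.57, 3.14, 3.14, 3.14].

## Interface

Orientations are given as [roll, pitch, yaw] about the fixed x, y, z axes, in that order (R = Rz(yaw) Ry(pitch) Rx(roll)).
In Python, from workcell import goto, move_straight, move_j, gripper_to, pause, inverse_kinematics, read_state, camera, Unreachable, job_done, spot_in, place_of, tips_ahead gives the robot as it stands. Calls block until the motion is done:
- goto(position, orientation): joint-space move of the TCP to a pose.
- move_straight(position, v=0.15, rot=None): straight line of the TCP; rot=None keeps the orientation; v is the mean speed in m/s.
- move_j(angles): joint-space move.
- gripper_to(opening, newtons=None): finger opening in m; newtons is the grip in N (None keeps the last); returns when the fingers have stopped.
- pause(seconds).
- inverse_kinematics(position, orientation): joint angles nearest the present ones, or None.
- read_state(): the state.
- camera(name): name is "scene" or "side" or "wrist"; returns a dict with "pixels" (400x640x3 uint8, red, green, blue), "z_map" (400x640 float32, m along the optical axis (not along the pixel's ray), 0 where there is no reading), "K" (3x3 intrinsics, pixels), "eye" and "attitude" of the camera in the world; the wrist camera has in their place "hand_eye" (4x4, takes a point from camera to tool coordinates, whose origin is the TCP and whose axes are the flange's). Camera axes: x right, y down, z forward; pixel columns grow to the right and rows downward; lengths in m; the calibration is good to about 2 mm. A picture is of the moment at which its call begins: read the wrist's pose just before it.
A pose or a line that the arm cannot do raises Unreachable and nothing moves.
- job_done(): hands the job in; it is judged then, once.
Trained networks look in a picture, given as the dict that the camera call returned (one of the last four; its "shot" number tells which), for a name from the list of things; names that differ only in an ending like _2 or _b are one class to them, and where a whole thing is asked for, a point or a joint stands for the part that bears it (a point fixed in the world has none). Each returns a list of dicts, best first, with "score" (0 to 1); they miss things now and then, are a little off and sometimes report something else, mostly with a low value. They report only what shows in the picture. A call takes as long as a camera call.
- spot_in(picture, thing): "position" ([x, y, z] in m, in the coordinates of the camera as it stood for that picture, good to about 4 mm: the middle of the surface that is visible of it).
- place_of(picture, thing): "position" ([x, y, z] in m, in the coordinates of the camera as it stood for that picture, good to about 4 mm: a listed point, or the origin of a listed thing).
The state is a dict: "clock": time; "joints": joint angles; "joint_vel": joint speeds; "joint_torque": joint torques, N m; "tcp_pos": TCP position; "ee_rot": TCP orientation; "contact_force": force on the tool from outside, world axes, zero at the start; "moment": the same for the moment, N m; "gripper_width": finger opening in m; "gripper_force": force on a finger pad.
Only numpy, scipy, OpenCV 4.12 (cv2) and the standard library are available. Lean on these libraries where they do the work, as an engineer would, in place of code of your own. Each camera call takes 0.05 s, during which the arm holds its last target. There are 200 camera calls.

## Working session

There is one attempt and no reset: what is moved stays moved. The work goes in short steps, each a Python script; the robot and the scene stay as the last script left them, time stands still between calls to the robot, and variables do not carry over. Pictures are saved under pics/ and viewed, at most 10 in all, crops included, and the job is handed in when it is done.

```bash
mkdir -p pics; ls
cat > h.py <<'E'
import numpy as np, cv2
from scipy.spatial.transform import Rotation as Ro
from workcell import *
def cam(n):
    s=read_state(); c=camera(n)
    if n=="wrist":
        T=np.eye(4);T[:3,:3]=rot(s["ee_rot"]);T[:3,3]=s["tcp_pos"]
        c["T"]=T@np.array(c["hand_eye"])
    else:
        T=np.eye(4);a=np.array(c["attitude"]);T[:3,:3]=a if a.shape==(3,3) else rot(a);T[:3,3]=c["eye"];c["T"]=T
    return c
def rot(a):
    a=np.array(a)
    return a if a.shape==(3,3) else (Ro.from_euler("xyz",a).as_matrix() if a.size==3 else Ro.from_quat(a).as_matrix())
def w(c,p): return (c["T"]@np.r_[p,1])[:3]
def cloud(c):
    z=c["z_map"];K=c["K"];v,u=np.mgrid[:z.shape[0],:z.shape[1]]
    P=np.stack([(u-K[0][2])/K[0][0]*z,(v-K[1][2])/K[1][1]*z,z],-1)
    return P@c["T"][:3,:3].T+c["T"][:3,3]
def save(c,n,crop=None,f=1):
    im=c["pixels"][:,:,::-1]
    if crop: a,b,d,e=crop; im=im[b:e,a:d]
    cv2.imwrite("pics/"+n,cv2.resize(im,None,fx=f,fy=f))
E
python3 - <<'E'
from h import *
s=read_state();print(s)
for n in("scene","side"):
    c=cam(n);print(n,c["eye"],c["attitude"],c["K"])
    save(c,n+".png")
    for t in["holder","ejector_tab","level","stand","board","seat","knob","knob_top","tape_measure","hex_bolt","screw_jar","small_tin"]:
        print(t,[(np.round(w(c,r["position"]),3),round(r["score"],2)) for r in place_of(c,t)[:2]])
E
```

```text
pics
{'clock': 0.0, 'joints': array([-6.66040610e-02,  3.00489193e-01,  1.52161549e+00,  7.47897534e-06,
        1.32070653e+00, -6.66212508e-02]), 'joint_vel': array([-1.63344357e-03, -1.44807430e-05, -1.28003037e-03, -5.73492170e-04,
       -7.76528017e-04, -2.33946496e-04]), 'joint_torque': array([ 2.33377898e-03, -5.43485534e+01, -3.61782753e+01,  2.82532977e-05,
        4.14875918e-03, -3.55991256e-05]), 'tcp_pos': array([ 5.49962572e-01, -2.15188236e-06,  4.04096707e-01]), 'ee_rot': array([-3.14037727e+00, -8.83503247e-05,  1.57081161e+00]), 'contact_force': array([ 0.31934966, -0.27116942, -0.20105752]), 'moment': array([-0.00467001, -0.05842425,  0.0297812 ]), 'gripper_force': 0.0, 'gripper_width': 0.0855788674658585}
scene [ 0.02557046 -0.55231184  0.81144568] [-2.35597634 -0.012638   -0.7929844 ] [[396.80191133   0.         317.5321015 ]
 [  0.         396.80191133 204.59467873]
 [  0.           0.           1.        ]]
holder [(array([ 0.488, -0.183, -0.003]), 0.56)]
ejector_tab [(array([ 0.479, -0.083,  0.06 ]), 0.64)]
level [(array([ 0.483, -0.139,  0.01 ]), 0.54)]
stan
[... 847 characters left out ...]
0.357, -0.184, -0.002]), 0.54), (array([ 0.481, -0.138,  0.003]), 0.4)]
stand [(array([0.507, 0.174, 0.   ]), 0.98)]
board [(array([0.494, 0.29 , 0.031]), 0.72), (array([0.517, 0.074, 0.004]), 0.68)]
seat [(array([0.506, 0.23 , 0.044]), 0.72), (array([ 0.638, -0.388, -0.003]), 0.72)]
knob [(array([0.505, 0.174, 0.001]), 0.73), (array([ 0.489, -0.182, -0.003]), 0.67)]
knob_top [(array([0.512, 0.076, 0.097]), 0.55)]
tape_measure [(array([0.72 , 0.019, 0.   ]), 0.74), (array([0.33 , 0.229, 0.   ]), 0.69)]
hex_bolt [(array([ 0.359, -0.183, -0.004]), 0.66)]
screw_jar [(array([ 0.638, -0.39 , -0.002]), 0.94), (array([ 0.484, -0.138,  0.003]), 0.47)]
small_tin [(array([0.722, 0.018, 0.001]), 0.57)]
```

View pics/scene.png

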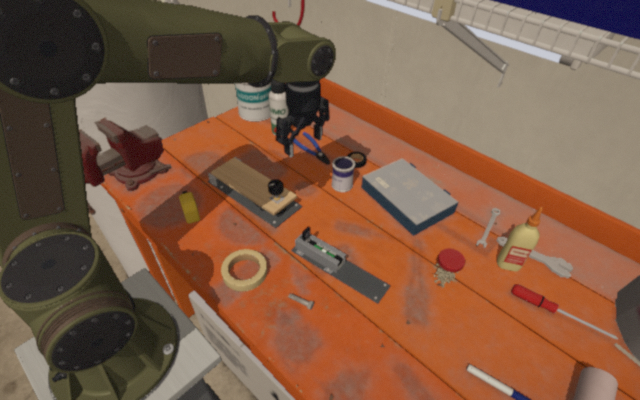

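Run:
```python
from h import *
P=[];C=[]
for n in("scene","side"):
    c=cam(n);m=c["z_map"]>0;P=cloud(c)[m];C=c["pixels"][m].astype(int)
    print(n)
    def rect(name,x0,x1,y0,y1,z0,z1):
        q=P[(P[:,0]>x0)&(P[:,0]<x1)&(P[:,1]>y0)&(P[:,1]<y1)&(P[:,2]>z0)&(P[:,2]<z1)]
        if len(q)<8: print(name,len(q));return
        (cx,cy),(a,b),th=cv2.minAreaRect((q[:,:2]*1000).astype(np.float32))
        print(name,len(q),"c",round(cx,1),round(cy,1),"size",round(a,1),round(b,1),"ang",round(th,1),"z",np.round(np.median(q[:,2])*1000,1))
    rect("sleeve roof",.4,.58,-.33,-.03,.035,.0425)
    rect("tab top",.4,.58,-.2,-.03,.071,.08)
    rect("tab all",.4,.58,-.2,-.03,.055,.08)
    rect("plate",.4,.58,-.34,-.03,.002,.0075)
    rect("board top",.4,.6,.0,.34,.037,.055)
    rect("knob top",.45,.58,.02,.13,.089,.102)
    rect("base",.42,.6,.0,.34,.003,.012)
    rect("tape",.27,.39,.15,.31,.02,.08)
    rect("bolt",.3,.41,-.25,-.12,.006,.03)
```

```text
scene
sleeve roof 457 c 480.7 -125.0 size 42.3 129.7 ang 8.0 z 39.6
tab top 37 c 474.6 -82.5 size 23.7 11.1 ang 16.1 z 75.7
tab all 75 c 474.0 -83.5 size 25.5 12.6 ang 16.1 z 70.9
plate 1433 c 489.7 -184.0 size 178.7 307.7 ang 0.1 z 4.1
board top 1945 c 501.9 175.0 size 112.0 267.7 ang 2.8 z 46.2
knob top 155 c 514.6 74.7 size 44.0 38.8 ang 19.1 z 99.1
base 946 c 509.7 167.5 size 321.9 174.1 ang 89.9 z 6.4
tape 393 c 330.4 229.4 size 77.3 36.7 ang 70.4 z 59.4
bolt 144 c 353.3 -187.0 size 16.9 61.5 ang 16.4 z 12.6
side
sleeve roof 286 c 478.8 -125.8 size 45.9 129.1 ang 7.5 z 38.8
tab top 23 c 473.5 -83.4 size 25.7 9.2 ang 6.8 z 74.5
tab all 40 c 472.5 -84.1 size 27.9 10.4 ang 6.8 z 73.1
plate 1038 c 489.8 -184.6 size 179.5 309.1 ang 0.2 z 3.8
board top 1522 c 505.0 165.3 size 110.5 251.0 ang 4.4 z 45.6
knob top 112 c 513.3 74.3 size 39.1 42.3 ang 78.0 z 98.9
base 739 c 510.1 163.2 size 177.9 325.7 ang 0.4 z 5.9
tape 347 c 327.8 229.0 size 83.1 37.6 ang 68.9 z 58.6
bolt 88 c 338.0 -206.0 size 53.9 86.9 ang 17.9 z 13.1
```

```bash
cat >> h.py <<'E'
TH=np.radians(7.7); HO=np.array([.4880,-.1843])
def H(x,y,z,th=None,o=None):
    th=TH if th is None else th; o=HO if o is None else o
    return np.array([o[0]+x*np.cos(th)-y*np.sin(th),o[1]+x*np.sin(th)+y*np.cos(th),z])
HR=[np.pi,0,np.pi/2+TH]
E
python3 - <<'E'
from h import *
print(tips_ahead() if callable(tips_ahead) else tips_ahead)
c=cam("wrist");print(np.round(c["hand_eye"],3),c["K"][0][0])
gripper_to(0.0,40)
print(tips_ahead() if callable(tips_ahead) else tips_ahead)
goto(H(0,.133,.26),HR)
move_straight(H(0,.133,.225),.1)
b=np.array(read_state()["contact_force"])
move_straight(H(0,.050,.225),.1)
hy=np.array([-np.sin(TH),np.cos(TH)])
f=lambda:np.dot((np.array(read_state()["contact_force"])-b)[:2],hy)
print(f(),read_state()["clock"])
y=.050
while y>.030:
    y-=.0015; move_straight(H(0,y,.225),.03); F=f(); print(round(y,4),round(F,1))
    if F>12: break
c=cam("scene");save(c,"push.png",(260,200,420,320),4)
print(read_state()["tcp_pos"],read_state()["clock"])
E
```

```text
0.1734
[[ 0.001 -0.949 -0.315  0.08 ]
 [ 1.     0.001 -0.    -0.   ]
 [ 0.    -0.315  0.949  0.031]
 [ 0.     0.     0.     1.   ]] 330.3676505266359
0.1734
4.052172524257172 4.425
0.0485 3.8
0.047 3.5
0.0455 2.7
0.044 3.9
0.0425 6.2
0.041 17.5
[ 0.48244485 -0.14260547  0.22496989] 5.975
```

View pics/push.png

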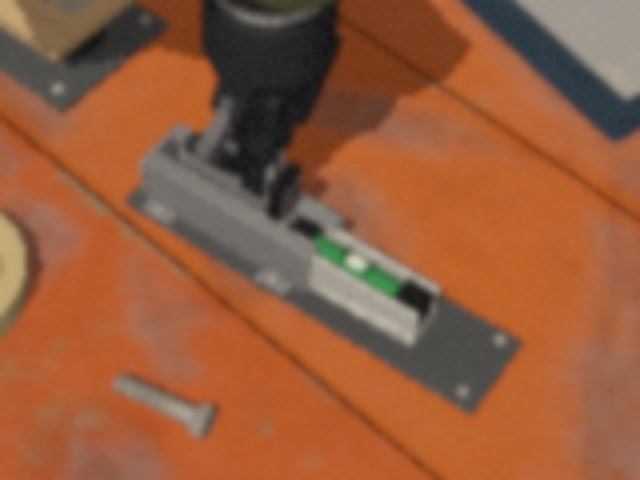

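Run:
```python
from h import *
move_straight(H(0,.125,.225),.12)
move_straight(H(0,.125,.26),.15)
goto(H(0,-.05,.30),HR); gripper_to(.06)
c=cam("wrist");P=cloud(c)
save(c,"w1.png")
for n,z0,z1,ya,yb in(("lev",.027,.037,-.11,-.008),("sleeve",.0375,.043,-.02,.14)):
    d=P[...,:2]-HO;x=d@[np.cos(TH),np.sin(TH)];y=d@[-np.sin(TH),np.cos(TH)]
    m=(c["z_map"]>0)&(P[...,2]>z0)&(P[...,2]<z1)&(abs(x)<.035)&(y>ya)&(y<yb)
    q=np.stack([x[m],y[m]],1)*1000
    print(n,m.sum(),cv2.minAreaRect(q.astype(np.float32)),q.min(0),q.max(0),np.median(P[m][:,2]))
print(read_state()["clock"])
```

```text
lev 2941 ((1.6111412048339844, -43.57833480834961), (28.062585830688477, 71.2891845703125), 0.534450113773346) [-12.74172571 -79.3249104 ] [15.9221157  -8.03161232] 0.033205490874249954
sleeve 5330 ((0.8632297515869141, 37.14119338989258), (39.96690368652344, 86.06168365478516), 0.5695846676826477) [-19.42188588  -6.00232547] [21.00192498 80.04456004] 0.039526493814966174
8.6083
```

View pics/w1.png

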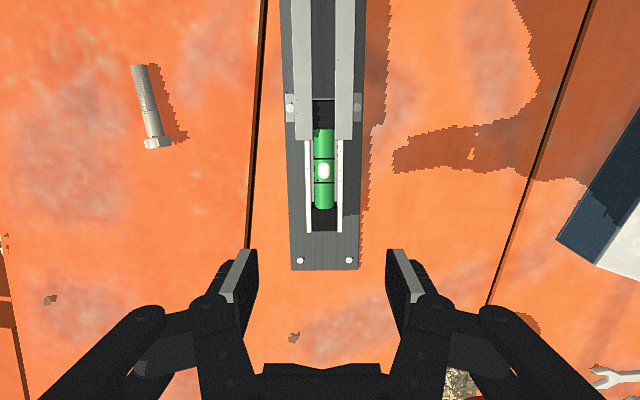

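```bash
sed -i 's/^TH=.*/TH=np.radians(8.2); HO=np.array([.4892,-.1843])/' h.py
python3 - <<'E'
from h import *
HR=[np.pi,0,np.pi/2+TH]
goto(H(0,-.045,.25),HR)
move_straight(H(0,-.045,.1857),.15)
gripper_to(.02,45); s=read_state(); print(s["gripper_width"],s["gripper_force"])
move_straight(H(0,-.112,.1857),.1)
print(read_state()["contact_force"])
move_straight(H(0,-.112,.34),.25)
s=read_state(); print(s["gripper_width"],s["gripper_force"])
th=np.radians(4.7)
goto([.50,.19,.36],[np.pi,0,np.pi/2+th])
c=cam("wrist");P=cloud(c);save(c,"w2.png")
O=np.array([.506,.177])
d=P[...,:2]-O;x=d@[np.cos(th),np.sin(th)];y=d@[-np.sin(th),np.cos(th)]
m=(c["z_map"]>0)&(P[...,2]>.038)&(P[...,2]<.056)&(abs(x)<.07)&(abs(y)<.16)
q=np.stack([x[m],y[m]],1)*1000
print("board",m.sum(),cv2.minAreaRect(q.astype(np.float32)),q.min(0),q.max(0))
A=np.c_[x[m],y[m],np.ones(m.sum())];k=np.linalg.lstsq(A,P[m][:,2],rcond=None)[0];print("plane",k,np.degrees(k[1]))
m=(c["z_map"]>0)&(P[...,2]>.085)&(P[...,2]<.105)&(abs(x)<.05)&(y<-.06)&(y>-.14)
if m.sum()>20:
    q=P[m]*1000; print("knob",m.sum(),cv2.minEnclosingCircle(q[:,:2].astype(np.float32)),np.median(q[:,2]))
print(read_state()["clock"])
E
```

```text
0.02678636992564681 45.18812656402588
[ 0.14566708 -3.96360568  5.20182998]
0.02702953995741054 44.46065604686737
board 13117 ((-0.06140899658203125, -2.1746673583984375), (265.88494873046875, 109.69029235839844), 89.97940063476562) [ -54.86432217 -135.10338334] [ 54.82595546 130.78601902]
plane [ 0.00017219 -0.01171466  0.04548496] -0.6712005460401493
knob 86 ((517.0798950195312, 61.08692932128906), 12.001290321350098) 100.10963590210537
13.2917
```

View pics/w2.png

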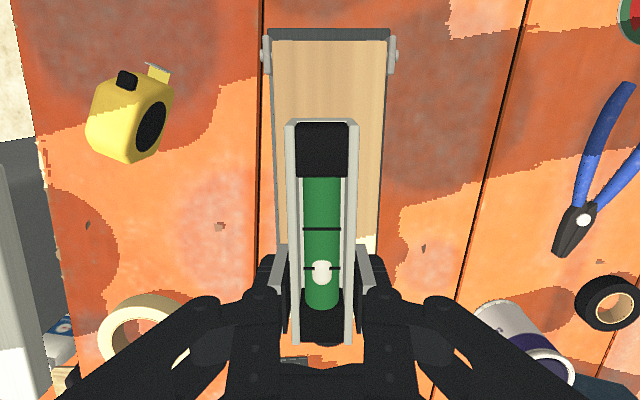

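```bash
cat >> h.py <<'E'
TS=np.radians(4.7); SO=np.array([.506,.1755])
def S(x,y,z): return H(x,y,z,TS,SO)
def SR(phi): return [np.pi,0,np.pi/2+TS+np.radians(phi)]
E
python3 - <<'E'
from h import *
goto(S(0,.009,.26),SR(0))
move_straight(S(0,.009,.232),.1)
b=read_state()["contact_force"][2]; z=.232
while z>.222:
    z-=.001; move_straight(S(0,.009,z),.03); f=read_state()["contact_force"][2]-b
    if f>2.5: break
print(z,f)
gripper_to(.05)
move_straight(S(0,.009,z+.09),.2)
move_straight(S(0,-.05,.36),.3); gripper_to(.075)
c=cam("wrist");P=cloud(c);save(c,"w3.png")
d=P[...,:2]-SO;x=d@[np.cos(TS),np.sin(TS)];y=d@[-np.sin(TS),np.cos(TS)]
m=(c["z_map"]>0)&(P[...,2]>.066)&(P[...,2]<.082)&(abs(x)<.05)&(abs(y-.03)<.1)&(y>-.06)
q=np.stack([x[m],y[m]],1)*1000
print("lev",m.sum(),cv2.minAreaRect(q.astype(np.float32)),q.min(0),q.max(0))
m=(c["z_map"]>0)&(P[...,2]>.09)&(P[...,2]<.105)&(abs(x)<.05)&(y<-.06)&(y>-.14)
q=np.stack([x[m],y[m]],1)*1000; print("knob",m.sum(),cv2.minEnclosingCircle(q.astype(np.float32)),np.median(P[m][:,2]))
print(read_state()["clock"])
E
```

```text
0.228 5.751486036366784
lev 4964 ((-0.05387401580810547, 25.5782527923584), (99.24090576171875, 28.031829833984375), 89.81942749023438) [-14.22487823 -24.05311429] [13.9985656  75.16291496]
knob 2087 ((0.8572987914085388, -100.80831146240234), 21.655208587646484) 0.09957066052767163
16.9667
```

View pics/w3.png

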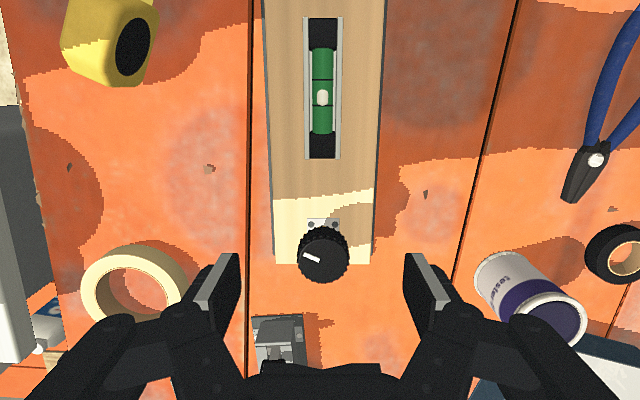

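Run:
```python
from h import *
K=(.0005,-.1008)
goto(S(*K,.30),SR(10))
print(inverse_kinematics(S(*K,.231),SR(-80)))
move_straight(S(*K,.237),.15)
gripper_to(.03,70); s=read_state(); print(s["gripper_width"],s["gripper_force"],s["contact_force"])
b=s["contact_force"][2]; z=.237
while z>.226:
    z-=.001; move_straight(S(*K,z),.03); s=read_state();f=s["contact_force"][2]-b; print(round(z,4),round(f,1),round(s["tcp_pos"][2],4))
    if f>22: break
goto(S(*K,z),SR(10-40)); pause(1.8)
s=read_state(); print(s["contact_force"],s["moment"],s["gripper_width"],s["tcp_pos"],s["clock"])
c=cam("wrist"); save(c,"w4.png")
```

```text
[ 7.44184371e-02  4.50978759e-01  1.76142766e+00 -4.44089210e-16
  9.29186231e-01  1.38865136e+00]
0.03839377845067495 69.5655083656311 [-0.67292786 -0.9894474   4.69990108]
0.236 1.9 0.2365
0.235 2.2 0.2357
0.234 5.2 0.2348
0.233 4.6 0.2339
0.232 6.7 0.233
0.231 7.2 0.2322
0.23 12.4 0.2317
0.229 18.2 0.2314
0.228 25.1 0.2311
[ 0.0915461  -9.22510126 28.35969332] [-0.90128154  0.13445118 -0.03334568] 0.03860121176431388 [0.51615944 0.07439327 0.23115653] 23.1167
```

View pics/w4.png

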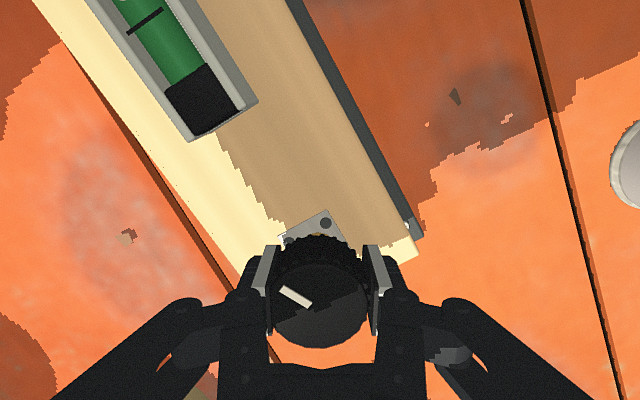

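Run:
```python
from h import *
K=(.0005,-.1008)
goto(S(*K,.228),SR(-50)); pause(1.7)
s=read_state(); print(s["contact_force"],s["tcp_pos"],s["clock"])
c=cam("wrist"); save(c,"w5.png")
```

```text
[-0.3325204  -8.95906272 29.00084   ] [0.51613415 0.0744561  0.23114173] 25.2917
```

View pics/w5.png

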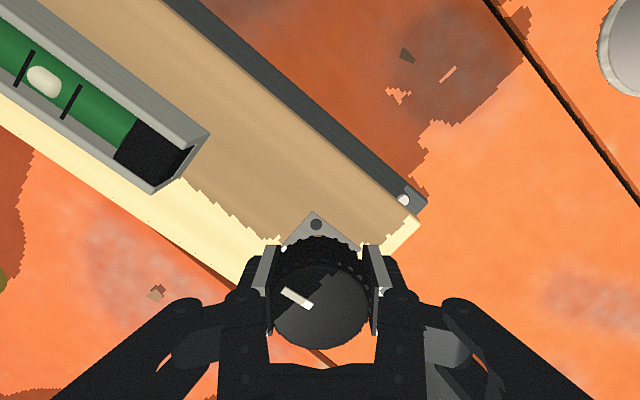

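```bash
cat >> h.py <<'E'
def bubble(c):
    im=c["pixels"].astype(int);P=cloud(c)
    d=P[...,:2]-SO;x=d@[np.cos(TS),np.sin(TS)]*1000;y=d@[-np.sin(TS),np.cos(TS)]*1000
    m=(c["z_map"]>0)&(P[...,2]>.06)&(P[...,2]<.085)&(abs(x)<6)&(y>-3)&(y<54)
    v=im.max(-1);yy=np.arange(0,54,.5)
    w_=m&(im.min(-1)>140); k=m&(v<60)
    print("bubble y",y[w_].min().round(1),y[w_].max().round(1),w_.sum(),"dark hist",[(int(a),int(n)) for a,n in zip(np.arange(-3,54),np.histogram(y[k],np.arange(-3,55))[0]) if n>5])
    ks=y[k]; l1=ks[(ks>10)&(ks<26)]; l2=ks[(ks>26)&(ks<42)]
    print("lines",np.median(l1),np.median(l2),"off",(y[w_].min()+y[w_].max())/2-(np.median(l1)+np.median(l2))/2)
E
python3 - <<'E'
from h import *
c=cam("wrist");bubble(c)
K=(.0005,-.1008)
goto(S(*K,.228),SR(-57)); pause(2)
s=read_state(); print(s["contact_force"],s["clock"])
c=cam("wrist"); bubble(c); save(c,"w6.png",(0,20,240,200),3)
E
```

```text
bubble y 20.5 33.5 688 dark hist [(15, 41), (16, 77), (17, 10), (33, 57), (34, 85), (35, 12)]
lines 16.252030345810578 34.195436863651956 off 1.7969825850909658
[-0.07257422 -9.35526439 28.5826201 ] 27.6417
bubble y 19.7 32.4 644 dark hist [(15, 35), (16, 69), (17, 12), (33, 45), (34, 75), (35, 18)]
lines 16.344051651798935 34.284441010381364 off 0.712620371634646
```

View pics/w6.png

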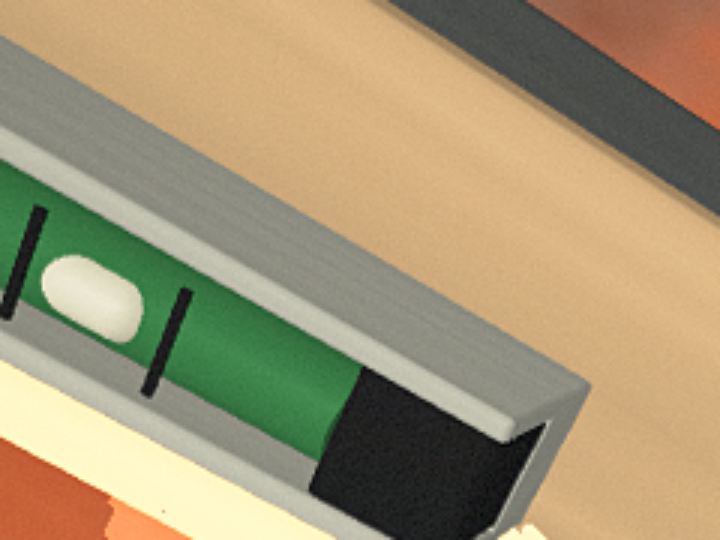

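Run:
```python
from h import *
K=(.0005,-.1008)
goto(S(*K,.228),SR(-61.5)); pause(2.5)
c=cam("wrist"); bubble(c); s=read_state(); print(s["contact_force"],s["gripper_width"],s["gripper_force"],s["tcp_pos"],s["clock"])
for t,o in(("scene","level"),):
    pass
```

```text
bubble y 19.3 31.6 601 dark hist [(15, 25), (16, 73), (17, 19), (33, 20), (34, 35)]
lines 16.440794122164302 34.289957825947454 off 0.07953372031967376
[ 0.46202401 -8.70950782 27.7874903 ] 0.038484759686075065 72.2497022151947 [0.51614323 0.07450982 0.23111318] 30.4917
```

```bash
python3 -c "
from h import *
print(job_done())"
```

```text
the job is handed in; nothing more can be done
None
```

I handed the job in at about 30.5 s. The level lies on the board, 24 mm from the seat point towards the knob (limit 40 mm). The gripper still holds the knob down against its stop, with about 28 N at the wrist against the 8 N spring, and the bubble measures about 0.1 mm off centre. The verdict was not returned.

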